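# Change the bottles in the retaining rack and count the batch

## Task

First slide every old bottle that stands in the rack out to the front and stand it upright in the flat returns tray; then slide all the fresh bottles from the worktop under the rack's slotted plate, caps up through the slots, each pushed fully home against the back wall in a lane of its own, as one row that starts at the left lane (the one beside the counter) and leaves no empty lane between. When the row is complete, swing the counter's sprung lever back to its stop, hold it there a moment and let it spring back; do not push the jar or the bench timer about.

Things in the scene. Friction and masses are not known exactly. Their poses are not given: they have to be found in the camera images.
- fresh_a_mid (a point): Fresh bottle, standing on the worktop at the start (2 or 3 of the three fresh ones are there): dark resin bottle with a clear cap: body 48 mm in diameter up to 85 mm height, sloping shoulder to 24 mm at 112 mm, cap 27 mm in diameter from 112 to 147 mm height; 147 mm tall in all, about 0.14 kg; the point is its centre, 73.5 mm above its underside, z up its axis. 
- fresh_b_mid (a point): Fresh bottle, standing on the worktop at the start (2 or 3 of the three fresh ones are there): dark resin bottle with a clear cap: body 48 mm in diameter up to 85 mm height, sloping shoulder to 24 mm at 112 mm, cap 27 mm in diameter from 112 to 147 mm height; 147 mm tall in all, about 0.14 kg; the point is its centre, 73.5 mm above its underside, z up its axis. 
- fresh_c_mid (a point): Fresh bottle, standing on the worktop at the start (2 or 3 of the three fresh ones are there): dark resin bottle with a clear cap: body 48 mm in diameter up to 85 mm height, sloping shoulder to 24 mm at 112 mm, cap 27 mm in diameter from 112 to 147 mm height; 147 mm tall in all, about 0.14 kg; the point is its centre, 73.5 mm above its underside, z up its axis. 
- old_0_mid (a point): Old bottle, alike to the fresh ones, at the start standing home (or a few mm short of it) in the rack's left lane (2 or 3 of the three old ones are there): dark resin bottle with a clear cap: body 48 mm in diameter up to 85 mm height, sloping shoulder to 24 mm at 112 mm, cap 27 mm in diameter from 112 to 147 mm height; 147 mm tall in all, about 0.14 kg; the point is its centre, 73.5 mm above its underside, z up its axis. 
- old_1_mid (a point): Old bottle, alike to the fresh ones, at the start standing home (or a few mm short of it) in the rack's middle lane (2 or 3 of the three old ones are there): dark resin bottle with a clear cap: body 48 mm in diameter up to 85 mm height, sloping shoulder to 24 mm at 112 mm, cap 27 mm in diameter from 112 to 147 mm height; 147 mm tall in all, about 0.14 kg; the point is its centre, 73.5 mm above its underside, z up its axis. 
- old_2_mid (a point): Old bottle, alike to the fresh ones, at the start standing home (or a few mm short of it) in the rack's right lane (2 or 3 of the three old ones are there): dark resin bottle with a clear cap: body 48 mm in diameter up to 85 mm height, sloping shoulder to 24 mm at 112 mm, cap 27 mm in diameter from 112 to 147 mm height; 147 mm tall in all, about 0.14 kg; the point is its centre, 73.5 mm above its underside, z up its axis. 
- rack: Bottle rack fixed to the worktop, 110 mm deep (its x, from its open front to its back), 210 mm wide (its y, to the left seen from the front), 119 mm high; origin in its middle at worktop level. Three lanes side by side at y = +66 (left), 0, -66 mm, no floor: bottles slide on the worktop. On its left end a grey counter housing, 80 x 62 x 90 mm (x -45 to +35, y +105 to +167 mm), lever on top.
- lane_left_home (a point): Where the axis of a bottle standing fully home in the left lane, beside the counter meets the worktop: 24 mm in front of the face of the back wall (114 mm high); axes as the rack's. The walls beside a lane are 6 mm thick, reach 61 mm forward from here and leave 60 mm between them for the body.
- lane_left_mouth (a point): Mouth of the slot over the left lane, beside the counter, at the front edge and top of the steel plate, 119 mm up (plate 5 mm thick, underside 114 mm; slot 36 mm wide, rounded lead-in, closed end 95 mm behind the mouth). The body passes under the plate, the cap sticks 28 mm out of the slot; in or out only along the lane, its foot within 8 mm of the worktop. A bottle is clear of the rack 30 mm in front of this point.
- lane_middle_home (a point): Where the axis of a bottle standing fully home in the middle lane meets the worktop: 24 mm in front of the face of the back wall (114 mm high); axes as the rack's. The walls beside a lane are 6 mm thick, reach 61 mm forward from here and leave 60 mm between them for the body.
- lane_middle_mouth (a point): Mouth of the slot over the middle lane, at the front edge and top of the steel plate, 119 mm up (plate 5 mm thick, underside 114 mm; slot 36 mm wide, rounded lead-in, closed end 95 mm behind the mouth). The body passes under the plate, the cap sticks 28 mm out of the slot; in or out only along the lane, its foot within 8 mm of the worktop. A bottle is clear of the rack 30 mm in front of this point.
- lane_right_home (a point): Where the axis of a bottle standing fully home in the right lane meets the worktop: 24 mm in front of the face of the back wall (114 mm high); axes as the rack's. The walls beside a lane are 6 mm thick, reach 61 mm forward from here and leave 60 mm between them for the body.
- lane_right_mouth (a point): Mouth of the slot over the right lane, at the front edge and top of the steel plate, 119 mm up (plate 5 mm thick, underside 114 mm; slot 36 mm wide, rounded lead-in, closed end 95 mm behind the mouth). The body passes under the plate, the cap sticks 28 mm out of the slot; in or out only along the lane, its foot within 8 mm of the worktop. A bottle is clear of the rack 30 mm in front of this point.
- lever_post (a point): Point on the upright black post (16 mm in diameter, from 101 to 151 mm above the worktop) at the end of the counter's lever, at 131 mm height; it moves with the lever, 66 mm from the pivot. Push it sideways with closed fingers anywhere between 110 and 150 mm height; the flat lever bar lies below it, top at 105 mm.
- lever_pivot (a point): Point on the vertical axis of the lever, at the height of lever_post (131 mm), at x = -5, y = +136 mm of the rack.
- lever_arm (a joint): Angle of the sprung counter lever: 0 at rest, where the bar points to the rack's left (+y) and 0.5 rad towards the rack's front; it grows as the post is pushed to the rack's back (clockwise from above), to the stop at 1.1 rad. A spring returns it to 0; the push at the post needs about 1 N at rest and 3.5 N at the stop.
- tray: Returns tray fixed to the worktop: flat aluminium, 160 mm (its x) by 140 mm (its y), floor 3 mm thick, rim 4 mm thick and 10 mm high; origin in its middle at worktop level. Room for three bottles, e.g. in a triangle.
- jar_mid (a point): Screw-top jar, a bystander to be left alone, left of and in front of the fresh bottles: 59 mm in diameter, 72 mm tall, white body; the point is its centre, 36 mm up.
- timer_mid (a point): Bench timer, a bystander to be left alone, beyond the fresh bottles: pale wedge-shaped box, 70 x 59 x 33 mm (its x, y, z); the point is its centre, 16.5 mm up.
Mind the look-alikes: they are no part of the job. Leave any green look-alike of the part that bears fresh_c_mid alone. Leave any red look-alike of the part that bears old_0_mid alone.

How it is judged (in metres and radians):
On the way, in this order (a step that is already met when the one before it is completed fails the run):
1. every old bottle stands upright in the returns tray, released (x of old_0_mid in the frame of tray between -0.056 and 0.056 m and y of old_0_mid in the frame of tray between -0.046 and 0.046 m and height (world z) of each of old_0_mid, old_1_mid, old_2_mid below 0.09 m and contact force between each of old_0, old_1, old_2 and the fingers below 0.05 N and angle between each of old_0_mid, old_1_mid, old_2_mid's own z axis and vertical below 0.12 rad and linear speed of each of old_0, old_1, old_2 below 0.03 m/s and x of old_1_mid in the frame of tray between -0.056 and 0.056 m and y of old_1_mid in the frame of tray between -0.046 and 0.046 m and x of old_2_mid in the frame of tray between -0.056 and 0.056 m and y of old_2_mid in the frame of tray between -0.046 and 0.046 m), for 0.2 s.
2. every fresh bottle stands fully home in the rack, in a row from the left lane without a gap, released (x of fresh_a_mid in the frame of rack between 0.0115 and 0.0265 m and height (world z) of each of fresh_a_mid, fresh_b_mid, fresh_c_mid below 0.085 m and angle between each of fresh_a_mid, fresh_b_mid, fresh_c_mid's own z axis and vertical below 0.12 rad and linear speed of each of fresh_a, fresh_b, fresh_c below 0.03 m/s and y of fresh_a_mid in the frame of rack between -0.086 and 0.086 m and contact force between each of fresh_a, fresh_b, fresh_c and the fingers below 0.05 N and x of fresh_b_mid in the frame of rack between 0.0115 and 0.0265 m and y of fresh_b_mid in the frame of rack between -0.086 and 0.086 m and x of fresh_c_mid in the frame of rack between 0.0115 and 0.0265 m and y of fresh_c_mid in the frame of rack between -0.086 and 0.086 m and (y of fresh_a_mid in the frame of rack between 0.046 and 0.086 m or y of fresh_b_mid in the frame of rack between 0.046 and 0.086 m or y of fresh_c_mid in the frame of rack between 0.046 and 0.086 m) and (y of fresh_a_mid in the frame of rack between -0.02 and 0.02 m or y of fresh_b_mid in the frame of rack between -0.02 and 0.02 m or y of fresh_c_mid in the frame of rack between -0.02 and 0.02 m)), for 0.2 s.
3. the counter lever is swung to its stop (value of joint lever_arm above 1 rad), for 0.2 s.
At the end, for the whole second after the job is handed in: Old bottles: upright (0.12 rad), at rest, inside the tray rim. Fresh bottles: upright, at rest in the rack, within 9 mm of the back wall, one per lane, from the left lane without a gap. After that the lever was over 1.0 rad for 0.2 s and is back below 0.1 rad (all of step 1 and all of step 2 and value of joint lever_arm below 0.1 rad and velocity of joint lever_arm below 0.1 rad/s); the robot touches nothing.
It fails at once if the jar is shifted by more than 3 cm (distance of jar_mid from where it was at the start of the episode above 0.03 m).
It fails at once if the bench timer is shifted by more than 9 cm (distance of timer_mid from where it was at the start of the episode above 0.09 m).
Of fresh_a, fresh_b, fresh_c only 2 to 3 are there at a start; the rules pass over those that are not, and their reading is None.
Of old_0, old_1, old_2 only 2 to 3 are there at a start; the rules pass over those that are not, and their reading is None.
At some moment in a run one of bench_timer may be knocked a few centimetres aside while the robot is not near it.
Once in a run the grip may slacken for a moment while it holds something.
It also fails if it takes over 210 s, if anything falls off the work surface, if the arm or the gripper's body presses on something with over 40 N, if the wrist force passes 120 N, or if a joint passes its speed limit or range.

## Robot

A 7-joint arm with a two-finger parallel gripper is mounted at the origin on a cart in front of the work surface, level with it; the furniture and walls round the work are solid. World frame = base frame: x ahead of the robot, y to its left, z up, the work surface at z = 0. Lengths are in mm, angles in rad, forces in N, time in s.
With the tool pointing down it reaches from about 425 to 875 mm from the base axis. Payload 9.9 kg.
Tool frame: the origin (TCP) lies midway between the tips of the shut fingers; the grasp point (between the pads) lies 19 mm behind it; z points along the fingers, y is the direction in which the jaws open and shut (so a half turn about z gives the same grasp; the last joint's range is limited). The gripper opens to 85 mm and grips with 20 to 120 N. Pads are 22 mm wide; open, the fingers measure 114 mm over their backs; the gripper's body (76 mm by 85 mm) begins 54 mm behind the grasp point. The pads swing forward as they close: fully open they stand 13 mm farther back than shut.
Start: joints at [-1.34, 0.576, 0.025, 1.437, -0.015, 1.129, -0.057], TCP at [208.99, 641.835, 231.289] pointing down, gripper open.
Joint ranges: [-2.76, 2.76], [-0.34, 2.15], [-1.52, 1.57], [0.19, 2.46], [-1.09, 4.23], [0.17, 1.99], [-2.82, 2.82]. Speed limits (rad/s): [2.22, 2.22, 3.01, 3.01, 3.14, 3.14, 3.14].

## Interface

Orientations are given as a 3x3 rotation matrix whose columns are the frame's x, y, z axes.
In Python, from station import manip, kinematics, get_image, finish_job gives the robot as it stands. Calls block until the motion is done:
- manip.move_ptp(position, orientation): joint-space move of the TCP to a pose.
- manip.move_straight(position, ori=None, speed=150, contact_N=None): straight line of the TCP; ori=None keeps the orientation; speed is the mean speed in mm/s. With contact_N (N) it stops when the force on the tool has changed by that much, and returns True; else False.
- manip.move_joints(angles): joint-space move.
- manip.let_go() and manip.gripper_close(f_grip=None): open the fingers fully, or close them until they stop; f_grip is the grip in N (None keeps the last).
- manip.sleep(seconds).
- kinematics.solve_ik(position, orientation): joint angles nearest the present ones, or None.
- get_image(name): name is "scene" or "top" or "wrist"; returns a dict with "frame" (400x640x3 uint8, red, green, blue), "camera_matrix" (3x3 intrinsics, pixels), "xyz" and "orientation" of the camera in the world. Camera axes: x right, y down, z forward; pixel columns grow to the right and rows downward; lengths in mm; the calibration is good to about 2 mm. The wrist camera is an equidistant fisheye: a pixel r from the principal point sees the ray r / f radians off the axis. A picture is of the moment at which its call begins. There is no depth.
A pose or a line that the arm cannot do raises manip.Unreachable and nothing moves.
- finish_job(): hands the job in, once; it reports no verdict.
Readings, each from a call of its own:
- manip.current_time_s(): time.
- manip.current_joint_pos(): joint angles.
- manip.current_qvel(): joint speeds.
- manip.current_joint_torque(): joint torques, N m.
- manip.current_position(): TCP position.
- manip.current_tcp_rot(): TCP orientation.
- manip.current_ft_force(): force on the tool from outside, world axes, zero at the start.
- manip.current_wrist_torque(): the same for the moment, N m.
- manip.current_gripper_width(): opening from 0.0 (shut) to 1.0 (fully open).
Only numpy, scipy, OpenCV 4.12 (cv2) and the standard library are available. Lean on these libraries where they do the work, as an engineer would, in place of code of your own. Each camera call takes 0.05 s, during which the arm holds its last target. There are 200 camera calls.

## Working session

There is one attempt and no reset: what is moved stays moved. The work goes in short steps, each a Python script; the robot and the scene stay as the last script left them, time stands still between calls to the robot, and variables do not carry over. Pictures are saved under pics/ and viewed, about 12 in all and at most 16, crops included, and the job is handed in when it is done.

```bash
mkdir -p pics; ls; cat > h.py <<'E'
import numpy as np, cv2
from station import manip, kinematics, get_image, finish_job
def snap(n,f):
    d=get_image(n); cv2.imwrite(f'pics/{f}.png',d['frame'][:,:,::-1]); np.savez(f'pics/{f}.npz',**d); return d
def ray(d,u,v,fish=False):
    K=np.array(d['camera_matrix']); x=(u-K[0,2])/K[0,0]; y=(v-K[1,2])/K[1,1]
    if fish:
        t=np.hypot(x,y); r=np.array([np.sin(t)*x/max(t,1e-9),np.sin(t)*y/max(t,1e-9),np.cos(t)])
    else: r=np.array([x,y,1.])
    r=np.array(d['orientation'])@r; return np.array(d['xyz']),r/np.linalg.norm(r)
def onz(d,u,v,z,fish=False):
    o,r=ray(d,u,v,fish); return o+r*(z-o[2])/r[2]
def proj(d,p):
    q=np.array(d['orientation']).T@(np.array(p,float)-np.array(d['xyz'])); q=np.array(d['camera_matrix'])@q; return q[:2]/q[2]
def tri(a,b):
    A=np.zeros((3,3));c=np.zeros(3)
    for o,r in (a,b):
        P=np.eye(3)-np.outer(r,r);A+=P;c+=P@o
    p=np.linalg.solve(A,c); return p,[np.linalg.norm((np.eye(3)-np.outer(r,r))@(p-o)) for o,r in (a,b)]
E
python3 - <<'E'
from h import *
for n in('scene','top','wrist'):
    d=snap(n,n+'0'); print(n,np.round(d['xyz']),np.round(d['orientation'],3).tolist(),np.round(d['camera_matrix'],1).tolist())
print(manip.current_time_s(),np.round(manip.current_tcp_rot(),3).tolist())
E
```

```text
pics
scene [ -87. -639.  862.] [[0.767, -0.392, 0.509], [-0.642, -0.466, 0.609], [-0.001, -0.794, -0.608]] [[445.3, 0.0, 318.9], [0.0, 445.3, 197.9], [0.0, 0.0, 1.0]]
top [486.  96. 987.] [[0.004, -0.996, 0.085], [-1.0, -0.005, -0.01], [0.011, -0.085, -0.996]] [[397.9, 0.0, 313.6], [0.0, 397.9, 197.7], [0.0, 0.0, 1.0]]
wrist [139. 663. 372.] [[0.309, 0.911, 0.273], [0.951, -0.296, -0.09], [-0.001, 0.287, -0.958]] [[309.7, 0.0, 315.6], [0.0, 309.7, 195.4], [0.0, 0.0, 1.0]]
0.15 [[-0.951, 0.31, -0.0], [0.31, 0.951, -0.001], [-0.0, -0.001, -1.0]]
```

View pics/scene0.png

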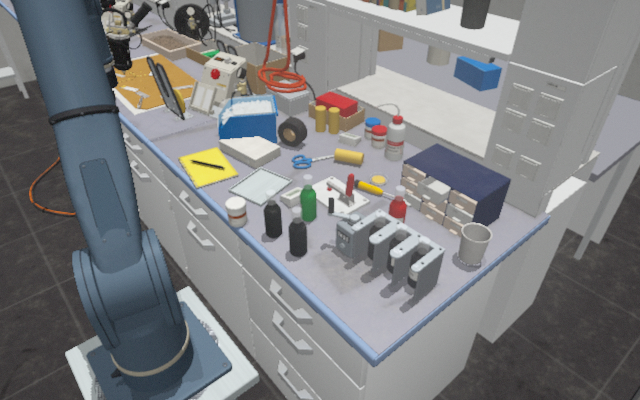

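View pics/top0.png

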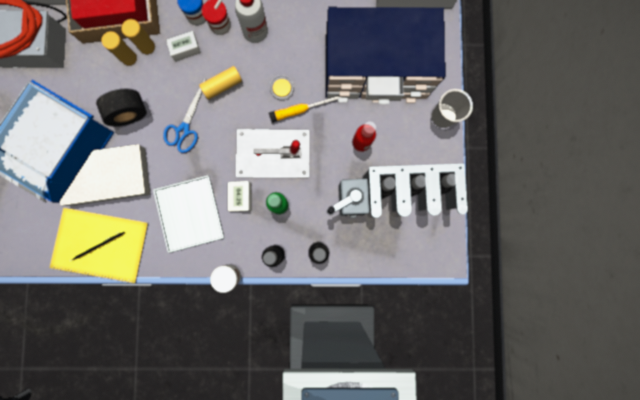

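The scene shows two black bottles, at top (272,256) and (318,252). The green look-alike is at (277,203) and the red one at (364,136). The rack is at about (418,190) with its counter on the left, and the tray at (188,214). The jar is at (223,279) and the timer at (238,196). Next I'll view enlarged crops to check these.

```bash
python3 - <<'E'
import cv2,numpy as np
a=cv2.imread('pics/top0.png')[120:295,145:475]; b=cv2.imread('pics/scene0.png')[165:295,220:450]
a=cv2.resize(a,(792,420),interpolation=3); cv2.imwrite('pics/c1.png',a)
cv2.imwrite('pics/c2.png',cv2.resize(b,(782,442),interpolation=3))
E
```

```text
(no output)
```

View pics/c1.png

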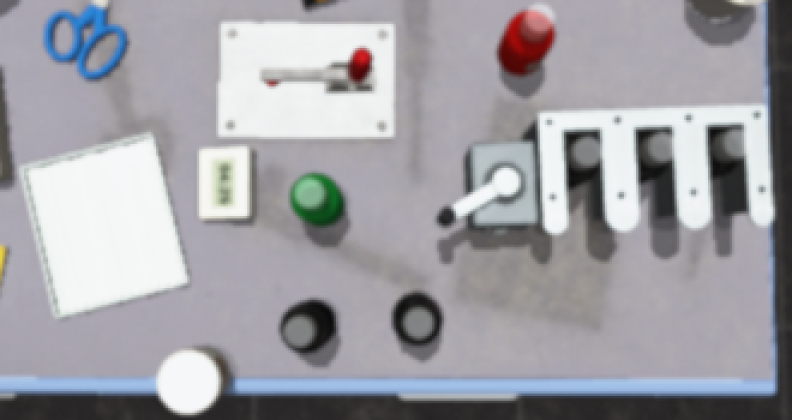

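View pics/c2.png

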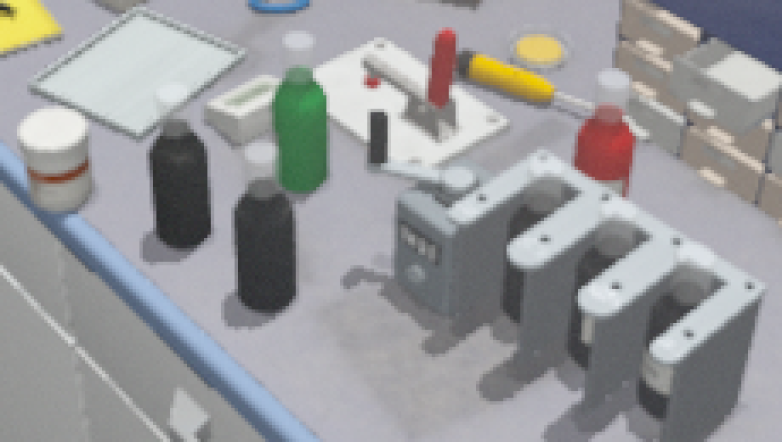

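The crops show three old bottles, with caps at c1 (585,152), (659,147) and (735,143). Two fresh bottles have caps at c1 (300,328) and (418,322). The tray is the square at c1 (105,225). The white clamp plate, the green bottle and the red bottle are to be left alone. Next I'll triangulate these points.

```bash
python3 - <<'E'
from h import *
T=dict(np.load('pics/top0.npz'));S=dict(np.load('pics/scene0.npz'))
t=lambda x,y:ray(T,145+x/2.4-.3,120+y/2.4-.3); s=lambda x,y:ray(S,220+x/3.4-.35,165+y/3.4-.35)
P={}
for n,a,b in [('hb0',(549,122),(544,157)),('hb1',(617,119),(609,197)),('hb2',(688,117),(676,241)),('hb3',(757,115),(748,287)),
 ('hf0',(555,195),(480,197)),('hf1',(621,195),(543,240)),('hf2',(694,192),(613,285)),('hf3',(762,189),(688,335)),
 ('fA',(300,328),(173,88)),('fB',(418,322),(262,150)),('post',(446,217),(378,114)),('pivot',(507,182),(461,177)),
 ('tr1',(22,166),(30,86)),('tr2',(152,134),(140,10)),('tr3',(189,284),(245,47)),('tr4',(58,318),(140,137)),('jar',(188,380),(52,120))]:
    p,e=tri(t(*a),s(*b)); P[n]=p; print(n,np.round(p),np.round(e[0],1), 'r',round(np.hypot(*p[:2])))
for n,a in [('o0',(585,152)),('o1',(659,147)),('o2',(735,143)),('fA',(300,328)),('fB',(418,322))]:
    print(n,np.round(onz(T,145+a[0]/2.4-.3,120+a[1]/2.4-.3,147)))
# dark post top / masks
tr=np.array([onz(T,145+a/2.4-.3,120+b/2.4-.3,10)[:2] for a,b in((22,166),(152,134),(189,284),(58,318))]);print('tray',tr.round(),tr.mean(0).round(1),np.linalg.norm(tr-np.roll(tr,-1,0),axis=1).round())
h=[P['hb%d'%i] for i in range(4)]+[P['hf%d'%i] for i in range(4)]
print(np.mean(h,0).round(1))
E
```

```text
hb0 [620. -44. 121.] 0.5 r 622
hb1 [ 624. -107.  120.] 0.0 r 633
hb2 [ 625. -172.  120.] 1.0 r 648
hb3 [ 627. -235.  120.] 1.3 r 670
hf0 [551. -47. 121.] 2.9 r 553
hf1 [ 553. -109.  119.] 1.3 r 563
hf2 [ 555. -175.  121.] 1.9 r 582
hf3 [ 559. -238.  119.] 1.3 r 608
fA [432. 180. 150.] 2.7 r 468
fB [439.  77. 148.] 1.0 r 446
post [531.  52. 151.] 0.1 r 534
pivot [567.  -7. 106.] 0.1 r 567
tr1 [ 554.  561. -120.] 57.2 r 788
tr2 [570. 356.  80.] 50.4 r 672
tr3 [502. 252. 127.] 41.3 r 562
tr4 [472. 414. -45.] 55.4 r 628
jar [379. 291.  78.] 2.4 r 478
o0 [590. -72. 147.]
o1 [ 595. -138.  147.]
o2 [ 599. -206.  147.]
fA [434. 179. 147.]
fB [440.  76. 147.]
tray [[589. 479.]
 [623. 347.]
 [470. 305.]
 [435. 437.]] [529.3 392.1] [136. 159. 136. 160.]
[ 589.4 -140.9  120.2]
```

Heights check out: plate 120, caps 148–150, post top 151. The tray measures 160×136. Next I'll move above the rack for a close look and print the IK options for both jaw signs.

```bash
cat >> h.py <<'E'
def R(phi,sg=1):  # tool down, jaws along direction phi
    y=np.array([np.cos(phi),np.sin(phi),0])*sg; z=np.array([0,0,-1.]); return np.column_stack([np.cross(y,z),y,z])
E
python3 - <<'E'
from h import *
for sg in(1,-1):
  for p,phi in [((565,-80,330),.04),((590,-72,123),.04),((600,-206,123),.04),((480,-210,123),.04),((490,-140,200),.04),((529,392,130),.265),((490,380,200),.265),((434,179,125),.04),((440,76,125),.04),((480,-75,200),.04),((434,179,260),.04),((440,76,260),.04)]:
    j=kinematics.solve_ik(list(p),R(phi,sg)); print(sg,p,None if j is None else np.round(j,2))
S=dict(np.load('pics/scene0.npz'))
for q in((30,86),(140,10),(245,47),(140,137)):print(onz(S,220+q[0]/3.4-.35,165+q[1]/3.4-.35,10).round())
manip.move_ptp([565,-80,330],R(.04,1)); print(manip.current_position(),manip.current_time_s())
d=snap('wrist','w1'); print(d['xyz'])
E
```

```text
1 (565, -80, 330) [-0.38  0.41  0.68  1.57 -0.27  1.25  0.38]
1 (590, -72, 123) [-0.23  0.61  0.44  1.8  -0.35  0.81  0.42]
1 (600, -206, 123) [-0.13  0.72  0.67  1.7  -0.54  0.92  0.8 ]
1 (480, -210, 123) [-0.17  0.61  0.78  1.99 -0.61  0.79  1.  ]
1 (490, -140, 200) [-0.42  0.52  0.94  1.93 -0.52  0.95  0.81]
1 (529, 392, 130) [-0.86  0.66  0.25  1.61 -0.2   0.9  -0.27]
1 (490, 380, 200) [-0.91  0.54  0.29  1.64 -0.17  0.99 -0.3 ]
1 (434, 179, 125) [-0.74  0.44  0.35  2.11 -0.25  0.63 -0.18]
1 (440, 76, 125) [-0.55  0.42  0.38  2.16 -0.27  0.6   0.06]
1 (480, -75, 200) [-0.44  0.41  0.71  1.98 -0.35  0.87  0.5 ]
1 (434, 179, 260) [-0.84  0.26  0.46  1.92 -0.14  0.99 -0.28]
1 (440, 76, 260) [-0.7   0.23  0.53  1.97 -0.14  0.97 -0.06]
-1 (565, -80, 330) [-0.65  0.67  1.36  1.58 -0.66  1.43 -2.34]
-1 (590, -72, 123) [-0.6   1.02  1.35  1.81 -1.06  1.26 -2.03]
-1 (600, -206, 123) [-0.35  1.06  1.35  1.7  -1.07  1.32 -1.87]
-1 (480, -210, 123) [-0.37  0.93  1.36  1.99 -1.03  1.16 -1.67]
-1 (490, -140, 200) [-0.56  0.76  1.36  1.93 -0.82  1.17 -1.98]
-1 (529, 392, 130) [-0.41  0.68 -0.51  1.59  0.38  0.97  2.36]
-1 (490, 380, 200) [-0.42  0.55 -0.5   1.62  0.3   1.04  2.39]
-1 (434, 179, 125) [-0.21  0.43 -0.39  2.09  0.26  0.66  2.41]
-1 (440, 76, 125) [-0.04  0.4  -0.33  2.14  0.22  0.63  2.67]
-1 (480, -75, 200) [-0.71  0.72  1.36  1.99 -0.79  1.13 -2.11]
-1 (434, 179, 260) [-0.27  0.25 -0.28  1.91  0.08  1.    2.6 ]
-1 (440, 76, 260) [ 0.65  0.42 -1.29  1.94  0.45  1.12  2.37]
[430. 433.  10.]
[583. 474.  10.]
[625. 353.  10.]
[466. 301.  10.]
[565.23174954 -78.91975421 329.74276035] 3.0
[561.48362582  -7.52832692 471.13280086]
```

View pics/w1.png

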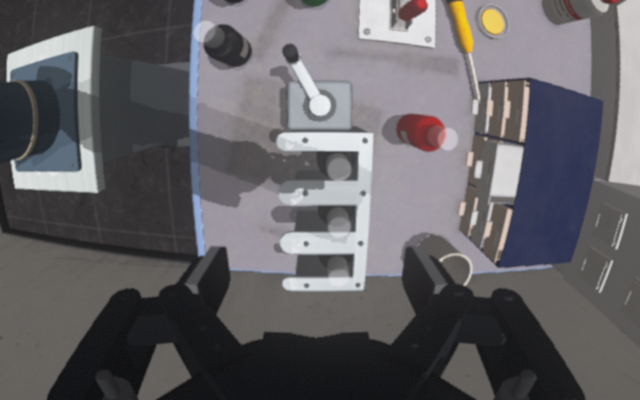

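The wrist view shows the rack plate at (328,210). The caps are near (340,166), (337,219) and (337,268), and the counter pivot is at (319,105). Next I'll measure the slot edges and caps at this view.

```bash
python3 - <<'E'
from h import *
d=dict(np.load('pics/w1.npz')); g=d['frame'].min(2).astype(float)
for u in(310,):
    c=cv2.GaussianBlur(g,(1,5),0)[:,u-2:u+3].mean(1); w=c>145
    e=[v for v in range(120,300) if w[v]!=w[v-1]]; print(u,e,[np.round(onz(d,u,v-.5,119,True)[:2],1).tolist() for v in e])
for v in (140,192,244,287):
    r=g[v-1:v+2].mean(0)>150; k=[u for u in range(250,420) if r[u]!=r[u-1]]; print(v,k,[np.round(onz(d,u-.5,v,119,True)[:2],1).tolist() for u in k])
for q in((341,166),(338,219),(338,268)): print('cap',onz(d,*q,147,True).round(1))
print('pivot',onz(d,319,105,106,True).round(1),'post',onz(d,291,53,151,True).round(1))
cv2.imwrite('pics/w1c.png',cv2.resize(d['frame'][80:300,260:400,::-1],None,fx=2.7,fy=2.7,interpolation=2))
E
```

```text
310 [120, 128, 132, 151, 189, 205, 233, 254, 278, 291] [[555.9, -23.8], [556.2, -32.9], [556.4, -37.4], [557.2, -59.3], [559.0, -104.5], [559.7, -124.3], [561.0, -160.8], [562.0, -190.1], [563.3, -226.2], [564.0, -247.3]]
140 [277, 303, 308, 363, 367, 375, 377, 384] [[518.4, -48.5], [548.2, -47.5], [553.9, -47.3], [616.8, -44.2], [621.5, -43.9], [630.9, -43.3], [633.2, -43.2], [641.5, -42.6]]
192 [254, 271, 293, 303, 308, 361, 366] [[491.3, -111.6], [512.1, -110.7], [538.4, -109.6], [550.2, -109.1], [556.2, -108.9], [619.2, -106.2], [625.2, -105.9]]
244 [262, 264, 272, 280, 304, 308, 359, 363, 403] [[500.0, -179.9], [502.6, -179.8], [512.9, -179.1], [523.1, -178.6], [553.4, -177.0], [558.4, -176.8], [622.8, -174.5], [628.0, -174.3], [680.9, -173.4]]
287 [284, 306, 307, 364] [[528.0, -243.5], [557.8, -241.8], [559.1, -241.7], [636.3, -239.6]]
cap [591.3 -70.4 147. ]
cap [ 591.8 -130.9  147. ]
cap [ 596.3 -194.1  147. ]
pivot [565.4  -6.8 106. ] post [534.2  46.4 151. ]
```

View pics/w1c.png

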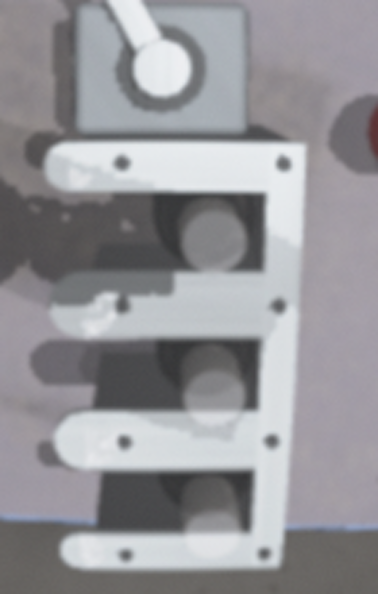

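The crop shows the real cap tops (bright discs) at crop (214,240), (214,397) and (213,535). It also shows the true slot edges, which the shadow had spoilt. Next I'll recompute and take the first bottle.

```bash
python3 - <<'E'
from h import *
d=dict(np.load('pics/w1.npz'))
w=lambda a,b,z:onz(d,260+a/2.7-.3,80+b/2.7-.3,z,True)[:2].round(1)
for y in((192,272),(338,410),(470,532)): a,b=w(135,y[0],119),w(135,y[1],119); print('slot',(a+b)/2,b-a)
for q in((214,240),(214,397),(213,535)): print('cap',w(*q,147))
for q in((44,165),(50,305),(54,440),(60,550)): print('front',w(*q,119))
for q in((306,145),(302,305),(294,440),(282,567)): print('back',w(*q,119))
for q in((122,162),(284,162),(123,305),(279,305),(125,441),(272,440),(126,555),(264,553)): print('hole',w(*q,119))
E
```

```text
slot [557.55 -77.2 ] [  1.3 -35. ]
slot [ 560.  -142.2] [  1.2 -34.8]
slot [ 562.25 -207.8 ] [  1.1 -34.6]
cap [589.3 -73.4]
cap [ 593.6 -140.2]
cap [ 598.  -208.1]
front [517.9 -49.4]
front [ 521.4 -111.2]
front [ 523.4 -176.7]
front [ 525.9 -237.8]
back [628.6 -35.8]
back [ 632.7 -106.4]
back [ 635.6 -172.3]
back [ 637.8 -244.1]
hole [550.9 -47.1]
hole [619.6 -43.7]
hole [ 553.5 -109.8]
hole [ 622.3 -106.9]
hole [ 556.5 -175.5]
hole [ 625.1 -172.5]
hole [ 558.8 -238.9]
hole [ 627.6 -235.6]
```

Everything agrees: rack origin (578,-141.4), angle 0.042, slots 35 wide, width 210. Next I'll move the first old bottle.

```bash
cat >> h.py <<'E'
RO=np.array([578,-141.4]);RP=.042;TO=np.array([528,391.]);TP=.268
def fr(o,p,x,y): c,s=np.cos(p),np.sin(p); return o+np.array([c*x-s*y,s*x+c*y])
def inv(o,p,q): c,s=np.cos(p),np.sin(p); d=np.array(q[:2])-o; return np.array([c*d[0]+s*d[1],-s*d[0]+c*d[1]])
rack=lambda x,y:fr(RO,RP,x,y)
tray=lambda x,y:fr(TO,TP,x,y)
def go(xy,z,ori=None,speed=200,contact=None): return manip.move_straight([xy[0],xy[1],z],ori,speed,contact)
def st(m): print(m,round(manip.current_time_s(),1),np.round(manip.current_position(),1),'w',round(manip.current_gripper_width(),3),'F',np.round(manip.current_ft_force(),1))
GZ=122
def old(cap,tgt):
    xr,yr=inv(RO,RP,cap)
    manip.move_ptp([*cap,215],R(RP)); go(cap,GZ,speed=120); st('at'); manip.gripper_close(60); st('grip')
    go(cap,GZ+2,speed=40); go(rack(-97,yr),GZ+2,speed=80); st('out')
    go(rack(-97,yr),290); st('up')
    go(tgt,290,R(TP),speed=250); st('over')
def put(tgt,floor=3):
    go(tgt,GZ+floor+9); c=go(tgt,GZ+floor-1,speed=25,contact=5); st(f'down {c}')
    manip.let_go(); p=manip.current_position(); go(tgt,215); st('free')
E
python3 - <<'E'
from h import *
old([589.3,-73.4],tray(38,30)); d=snap('scene','s1')
E
```

```text
at 4.5 [589.9 -73.6 122.9] w 1.001 F [-0.1 -0.4 -0.4]
grip 5.1 [589.6 -73.5 122.4] w 0.293 F [0.5 0.7 5.4]
out 6.9 [478.7 -78.  124. ] w 0.294 F [ 0.2 -0.2 -1.4]
up 7.9 [477.7 -77.8 289.1] w 0.295 F [-0.5  0.5 -2.1]
over 10.1 [556.9 429.  290.3] w 0.294 F [ 0.6 -0.2 -0.5]
```

View pics/s1.png

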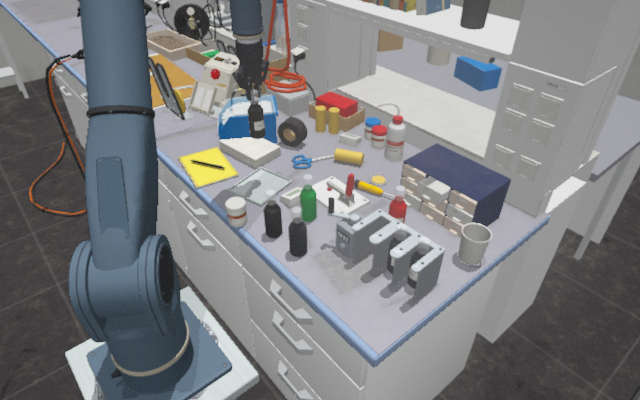

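The bottle hangs upright in the gripper at (256,122), nothing is disturbed, and the path to the tray is free. Next I'll set it down and check.

```bash
python3 - <<'E'
from h import *
t=tray(38,30); put(t); go(tray(0,-20),290); d=snap('wrist','w2'); print(proj(d,[*t,150]),np.round(d['xyz']))
E
```

```text
down True 11.5 [557.1 430.3 125.5] w 0.291 F [-0.  -0.2  5.8]
free 12.7 [556.5 430.  214.9] w 0.998 F [ 0.   0.2 -0.2]
[360.33503072 129.42779761] [513. 441. 430.]
```

View pics/w2.png

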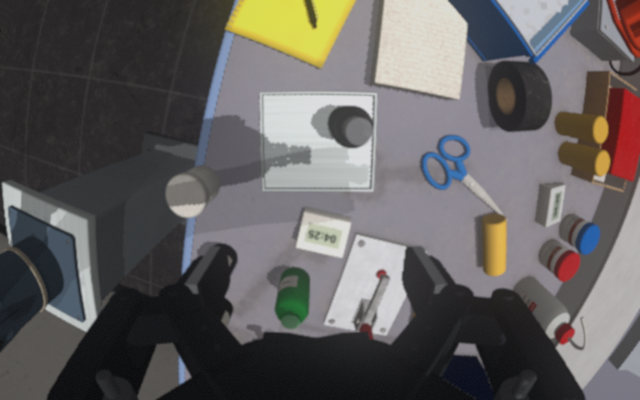

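The bottle stands upright in the tray, cap at (355,126). The tray corners are (261,93), (376,94), (374,191) and (261,191). Next I'll check the tray frame and do the second and third old bottles.

```bash
python3 - <<'E'
from h import *
d=dict(np.load('pics/w2.npz'))
c=np.array([onz(d,u,v,10,True)[:2] for u,v in((261,93),(376,94),(374,191),(261,191))]); print(c.round(),c.mean(0).round(1),np.linalg.norm(c-np.roll(c,-1,0),axis=1).round(), np.round(inv(TO,TP,onz(d,355,126,147,True)),1))
for cap,t in (([593.6,-140.2],tray(38,-30)),([598,-208.1],tray(-40,0))):
    old(cap,t)
    w=manip.current_gripper_width()
    if not .2<w<.4: print('LOST'); break
    put(t)
go(tray(0,-20),290); snap('wrist','w3'); snap('top','t3')
a=cv2.imread('pics/w3.png'); b=cv2.imread('pics/t3.png')[120:295,145:475]
cv2.imwrite('pics/v3.png',np.vstack([cv2.resize(a[60:260,180:500],(640,400)),cv2.resize(b,(640,339))])[:600*2])
cv2.imwrite('pics/v3.png',cv2.resize(cv2.imread('pics/v3.png'),(520,600)))
E
```

```text
[[436. 439.]
 [586. 479.]
 [624. 349.]
 [469. 306.]] [528.9 393.2] [155. 136. 161. 138.] [34.3 34.1]
at 16.2 [ 594.  -140.5  122.7] w 1.002 F [ 0.8  0.3 -0.3]
grip 16.8 [ 593.9 -140.3  122.4] w 0.29 F [-0.7  0.7  4.6]
out 18.6 [ 481.5 -144.9  124. ] w 0.297 F [ 0.5  0.  -1.3]
up 19.6 [ 480.6 -144.6  289.1] w 0.3 F [ 0.2  0.3 -2.7]
over 21.8 [572.7 371.  290.3] w 0.3 F [ 0.9  0.2 -1. ]
down True 23.1 [573.  372.4 125.5] w 0.294 F [-0.4 -0.2  5.2]
free 24.4 [572.3 372.2 214.9] w 1.001 F [ 0.1 -0.2 -1.5]
at 27.4 [ 598.4 -208.4  122.7] w 0.999 F [-0.1 -0.  -0.3]
grip 27.9 [ 598.3 -208.2  122.5] w 0.294 F [0.  0.3 5.2]
out 29.8 [ 484.4 -212.9  123.9] w 0.295 F [-0.3 -0.3 -0.6]
up 30.8 [ 483.5 -212.4  289.1] w 0.293 F [-0.5  0.2 -2.2]
over 33.3 [489.7 379.5 290.2] w 0.298 F [-0.8 -0.4 -1. ]
down True 34.6 [489.8 380.8 125.4] w 0.294 F [-0.2 -0.4  5.6]
free 35.8 [489.1 380.4 214.8] w 1.0 F [-0.5 -0.9 -0.7]
```

View pics/v3.png

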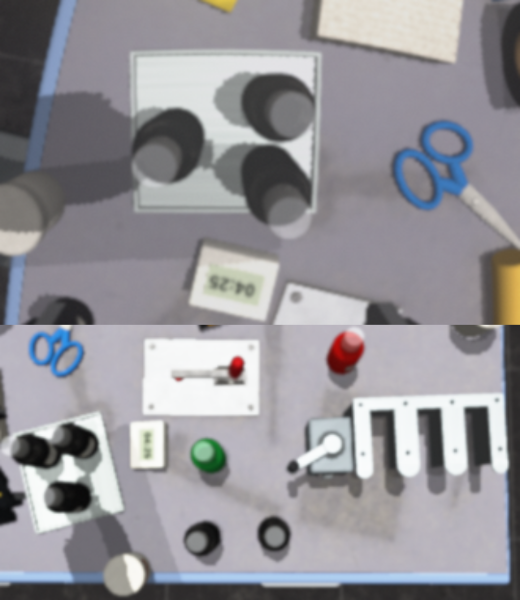

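All three old bottles stand inside the tray rim and the rack is empty. The fresh bottles are at the lower left, untouched. Next I'll take a close wrist view of them.

```bash
python3 - <<'E'
from h import *
manip.move_ptp([460,50,300],R(RP)); d=snap('wrist','w4'); st('')
a=d['frame'][:,:,::-1]; cv2.imwrite('pics/w4c.png',cv2.resize(a[0:260,160:480],None,fx=2.25,fy=2.25,interpolation=2))
E
```

```text
37.8 [460.7  51.5 299.9] w 1.002 F [-0.   0.3  0.6]
```

View pics/w4c.png

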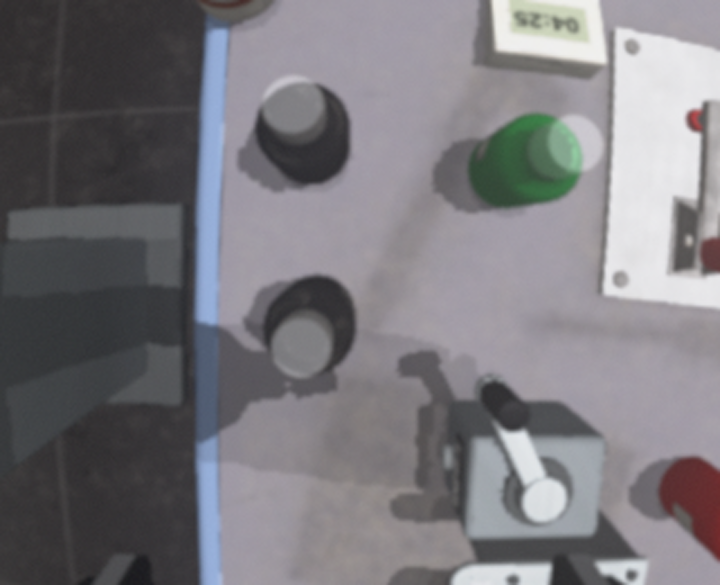

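Fresh caps sit at crop (293,107) for A and (302,346) for B. The green look-alike is apart at (560,145). Fresh B goes to the left lane first, then A to the middle lane.

```bash
cat >> h.py <<'E'
def fresh(cap,yr):
    manip.move_ptp([*cap,215],R(RP)); go(cap,GZ,speed=120); manip.gripper_close(60); st('grip')
    go(cap,GZ+60); go(rack(-97,yr),GZ+60); st('front')
    if not .2<manip.current_gripper_width()<.4: print('LOST'); return
    go(rack(-97,yr),GZ+1.5,speed=80); st('low')
    c=go(rack(-20,yr),GZ+1.5,speed=60,contact=12); st(f'mid {c}')
    if c: return
    c=go(rack(24,yr),GZ+1.5,speed=30,contact=10); st(f'home {c}'); print('rack xy',inv(RO,RP,manip.current_position()).round(1))
E
python3 - <<'E'
from h import *
d=dict(np.load('pics/w4.npz'))
A,B=[onz(d,160+u/2.25-.3,v/2.25-.3,147,True)[:2] for u,v in((293,107),(302,346))]; print(A,B)
if np.hypot(*(A-[433,179.5]))<6 and np.hypot(*(B-[439.5,76.5]))<6: fresh(B,65.5)
E
```

```text
[430.37707331 177.99058038] [438.07475372  76.01803157]
grip 39.8 [438.3  76.1 122.4] w 0.294 F [-1.2  0.1  6.8]
front 41.2 [477.8 -79.1 181.4] w 0.299 F [ 0.2 -0.  -2.1]
low 42.1 [478.5 -80.1 123.6] w 0.295 F [ 0.1  0.4 -1. ]
mid False 43.5 [554.9 -76.8 123.5] w 0.298 F [-0.9  0.3 -1.9]
home True 45.0 [596.  -75.  122.6] w 0.295 F [-1.4 -0.3  3.9]
rack xy [20.8 65.6]
```

```bash
python3 - <<'E'
from h import *
def rel():
    manip.let_go(); p=manip.current_position(); go(p[:2],215); st('free')
rel(); fresh([431.3,178.3],0)
E
```

```text
free 46.2 [595.6 -74.5 214.5] w 1.001 F [ 0.3 -0.1 -0. ]
grip 48.9 [431.4 178.4 122.4] w 0.296 F [-2.   0.1  6.2]
front 51.1 [ 481.  -144.6  181.9] w 0.293 F [ 1.1  0.2 -1. ]
low 52.0 [ 481.2 -145.6  123.5] w 0.295 F [ 0.6 -0.2 -1.7]
mid False 53.4 [ 557.7 -142.4  123.5] w 0.299 F [-0.7  0.4 -0.9]
home False 55.1 [ 599.4 -140.6  123.1] w 0.295 F [-6.  -0.1  2.6]
rack xy [21.5 -0.1]
```

```bash
python3 - <<'E'
from h import *
manip.let_go(); p=manip.current_position(); go(p[:2],215); st('free')
go([565,-80],330); d=snap('wrist','w5'); s=snap('scene','s5')
a=d['frame'][:,:,::-1]; a=cv2.resize(a[20:300,240:420],None,fx=2.1,fy=2.1,interpolation=2)
b=cv2.resize(s['frame'][165:300,310:450,::-1],(400,588))[:588]; a=cv2.resize(a,(378,588))
cv2.imwrite('pics/v5.png',np.hstack([a,b]))
E
```

```text
free 56.3 [ 601.9 -140.   214.6] w 0.995 F [-0.9  0.5 -0.4]
```

View pics/v5.png

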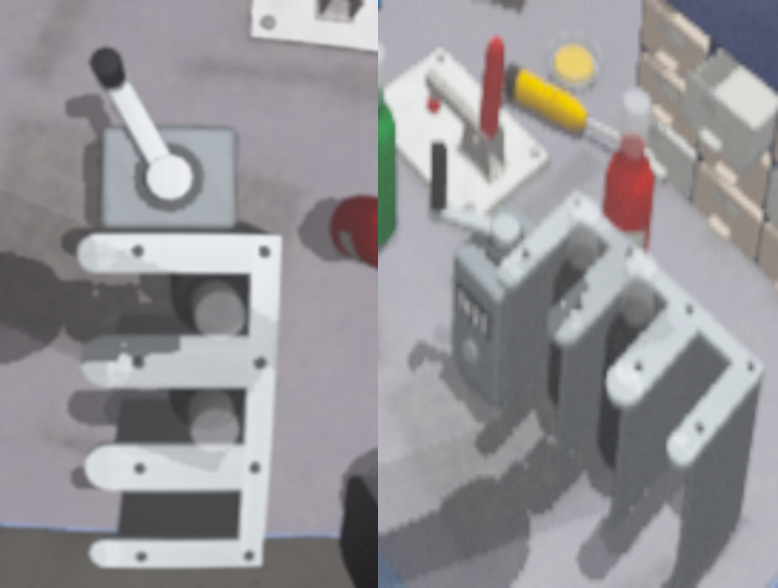

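Both fresh caps sit at the slot ends, left and middle, with the lever at rest. Next I'll check numerically, then push the lever.

```bash
python3 - <<'E'
from h import *
d=dict(np.load('pics/w5.npz'))
q=[inv(RO,RP,onz(d,240+u/2.1-.25,20+v/2.1-.25,147,True)) for u,v in((219,310),(213,427))]; print(np.round(q,1))
assert all(13<x[0]<26 for x in q)
def P(th,off):
    a=.5-th; return rack(-5-66*np.sin(a)-off*np.cos(a),136+66*np.cos(a)-off*np.sin(a))
O=lambda th:R(RP+.5-th)
manip.gripper_close(20)
manip.move_ptp([*P(0,55),215],O(0)); go(P(0,55),120,speed=120); st('beside')
c=go(P(0,15),120,speed=30,contact=1.5); p=manip.current_position(); st(f'touch {c}')
off=float((np.array(P(0,0))-p[:2])@[np.cos(.5+RP),np.sin(.5+RP)]); print('off',off)
off=min(max(off,18),28)
for th in np.arange(.15,.96,.2): go(P(th,off),120,O(th),speed=60); st(f'{th:.2f}')
for th in(1.05,1.12,1.18):
    c=go(P(th,off),120,O(th),speed=30,contact=12); st(f'{th} {c}')
    if c: break
manip.sleep(.5); snap('top','t6'); snap('scene','s6'); st('held')
E
python3 - <<'E'
import cv2,numpy as np
a=cv2.imread('pics/t6.png')[120:295,145:475];b=cv2.imread('pics/s6.png')[165:300,200:450]
cv2.imwrite('pics/v6.png',np.vstack([cv2.resize(a,(560,297)),cv2.resize(b,(560,302))]))
E
```

```text
[[18.7 67.9]
 [17.1  4.2]]
beside 59.6 [486.7  22.1 120.6] w -0.002 F [-0.3 -1.1 -0.2]
touch False 61.1 [520.2  42.9 120. ] w -0.001 F [-0.8  0.1 -0. ]
off 15.214756558776761
0.15 61.4 [525.4  48.4 119.9] w 0.002 F [-0.8  0.2  1.6]
0.35 61.8 [536.6  55.5 119.9] w 0.001 F [-1.7  1.4  0.8]
0.55 62.2 [549.3  60.2 119.9] w 0.001 F [-2.3  1.3  0.5]
0.75 62.5 [562.8  62.5 120. ] w 0.004 F [-1.9  1.2  1.8]
0.95 62.9 [576.5  62.  119.9] w -0.001 F [-2.3  2.4  1. ]
1.05 False 63.3 [582.7  60.9 119.9] w 0.002 F [-5.5  2.3  2.1]
1.12 True 63.5 [583.  62. 119.] w -0.001 F [-4.   3.   3.2]
held 64.1 [583.   61.9 119. ] w -0.001 F [-4.8  1.8  3.6]
```

View pics/v6.png

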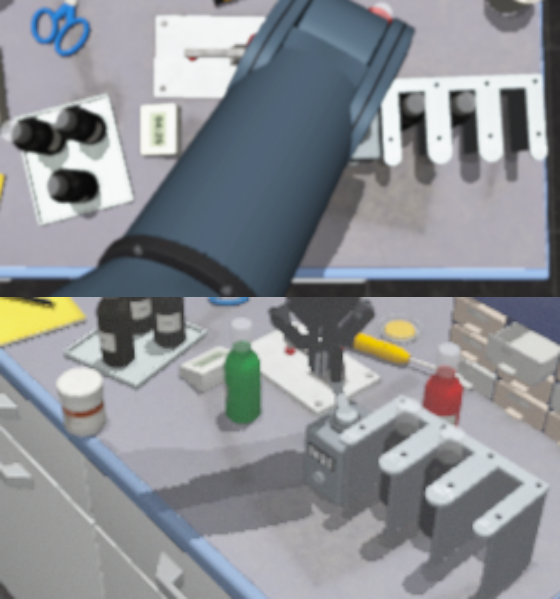

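The lever is pushed back under the fingers and everything else is undisturbed. To be sure it is on the stop, I'll press a little further.

```bash
python3 - <<'E'
from h import *
pv=rack(-5,136)
a=-.6; t=np.array([np.cos(a+RP),np.sin(a+RP)])
p0=manip.current_position()
c=manip.move_straight([*(p0[:2]+t*14),120],None,25,20); st(f'press {c}'); manip.sleep(.5); st('hold')
p=manip.current_position(); print('adv',(p-p0)[:2]@t)
for o in(13,16,19):
    r=inv(RO,RP,p[:2]+o*t)-[-5,136]; print(o,np.hypot(*r).round(1),'theta',.5+np.arctan2(r[0],r[1]))
q=p[:2]-t*10; go(q,120,speed=40); snap('scene','x7')
for th in(.8,.5,.2,-.1):
    a=.5-th; go(rack(-5-66*np.sin(a)-45*np.cos(a),136+66*np.cos(a)-45*np.sin(a)),120,R(RP+.5-th),speed=80)
p=manip.current_position(); go(p[:2],260); manip.move_ptp([430,60,330],R(RP)); manip.sleep(1); st('end')
t=snap('top','t7'); s=snap('scene','s7'); w=snap('wrist','w7')
b=t['frame'][120:295,145:475,::-1];e=s['frame'][165:300,200:450,::-1]
cv2.imwrite('pics/v7.png',np.vstack([cv2.resize(b,(560,297)),cv2.resize(e,(560,302))]))
E
```

```text
press True 64.5 [582.9  62.2 118.3] w -0.003 F [-5.4  3.9  5.1]
hold 65.0 [583.   62.2 118.2] w -0.002 F [-5.3  2.8  5. ]
adv -0.16172118906112765
13 66.6 theta 0.9544505757573933
16 66.2 theta 0.9992733465612531
19 66.0 theta 1.0445056614370318
end 70.0 [430.  60. 330.] w -0.002 F [-0.2 -0.1 -0.6]
```

View pics/v7.png

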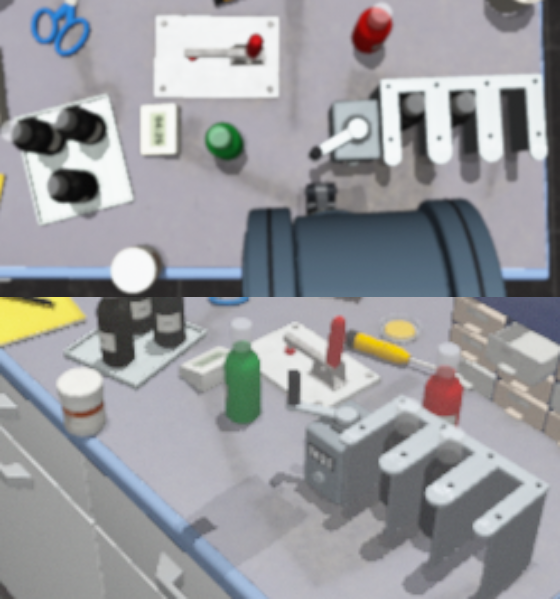

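The lever is back at rest, both fresh bottles are home, and the tray and bystanders are unchanged. The stop seemed solid: about 6 N and no advance. The lever angle depends on the unmeasured finger depth, though, so I'll repeat the stroke once and read the angle from the wrist camera while holding.

```bash
python3 - <<'E'
from h import *
def P(th,off):
    a=.5-th; return rack(-5-66*np.sin(a)-off*np.cos(a),136+66*np.cos(a)-off*np.sin(a))
O=lambda th:R(RP+.5-th)
manip.move_ptp([*P(0,45),215],O(0)); go(P(0,45),125,speed=120)
for th in np.arange(.0,1.01,.2): go(P(th,22),125,O(th),speed=60)
for th in(1.08,1.15,1.2):
    c=go(P(th,22),125,O(1.0),speed=25,contact=15); st(f'{th} {c}')
    if c: break
manip.sleep(.6); d=snap('wrist','w8'); s=snap('scene','s8'); st('held')
a=d['frame'][:,:,::-1]; b=s['frame'][185:245,310:390,::-1]
cv2.imwrite('pics/v8.png',np.hstack([cv2.resize(a[150:400,200:440],(480,500)),cv2.resize(b,(320,240),interpolation=2).copy() if 0 else cv2.copyMakeBorder(cv2.resize(b,(320,240),interpolation=2),0,260,0,0,0)]))
E
```

```text
1.08 False 74.7 [582.1  61.8 125. ] w -0.002 F [-4.   0.1 -0.1]
1.15 True 74.9 [582.9  61.8 124.1] w -0.003 F [-4.7  1.5  3. ]
held 75.6 [583.   61.7 123.6] w -0.002 F [-4.2  3.7  4.6]
```

View pics/v8.png

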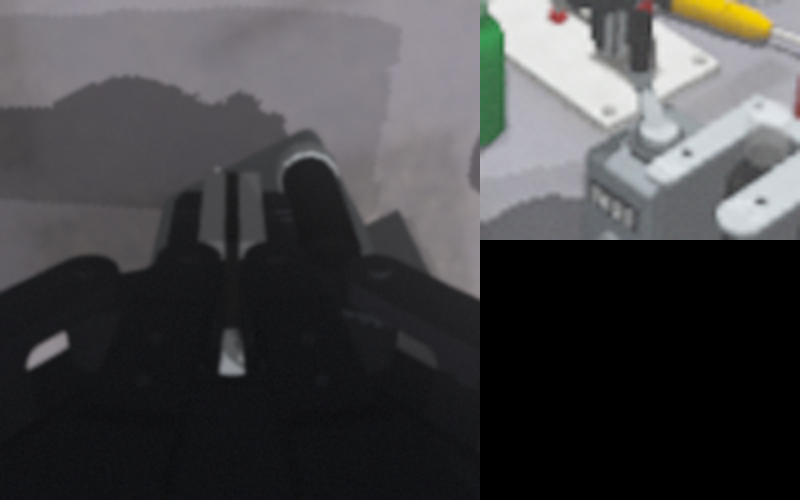

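The wrist view shows the post's base ringed by the bar's rounded end at about (310,168). The scene view shows the post at (641,75), right against the closed fingers. Next I'll compute its angle.

```bash
python3 - <<'E'
from h import *
d=dict(np.load('pics/w8.npz'));s=dict(np.load('pics/s8.npz'))
for n,p in [('w',onz(d,200+310/2-.25,150+168/2-.25,105,True)),('w arc top',onz(d,200+305/2,150+150/2,105,True)),('s',onz(s,310+(641-480)/4-.4,185+75/4-.4,105))]:
    r=inv(RO,RP,p)-[-5,136]; print(n,p.round(1),np.hypot(*r).round(1),'theta',(.5+np.arctan2(r[0],r[1])).round(3))
for th in (.9,1.0,1.1):
    a=.5-th;q=rack(-5-66*np.sin(a),136+66*np.cos(a)); u=proj(s,[*q,105]); print(th,'scene view px',480+(u[0]-309.6)*4,(u[1]-184.6)*4)
E
```

```text
w [603.1  52.7 105. ] 68.5 theta 1.092
w arc top [604.1  58.2 105. ] 73.8 theta 1.065
s [595.9  44.8 105. ] 58.1 theta 1.058
0.9 scene view px 623.9640164954883 70.41879903452048
1.0 scene view px 632.9888758093246 68.73047381628976
1.1 scene view px 642.2696451706706 67.61566093798399
```

Both views give 1.06–1.09 rad, so the lever was on its stop. Next I'll retreat so it springs back, check once more and hand in.

```bash
python3 - <<'E'
from h import *
p=manip.current_position(); t=np.array([np.cos(-.5+RP),np.sin(-.5+RP)])
go(p[:2]-t*12,125,speed=40)
for th in(.8,.5,.2,-.1):
    a=.5-th; go(rack(-5-66*np.sin(a)-45*np.cos(a),136+66*np.cos(a)-45*np.sin(a)),125,R(RP+.5-th),speed=80)
p=manip.current_position(); go(p[:2],260); manip.move_ptp([460,50,300],R(RP)); manip.sleep(1); st('end')
w=snap('wrist','w9');t9=snap('top','t9'); t0=dict(np.load('pics/t3.npz')); t7=dict(np.load('pics/t7.npz'))
# change versus earlier pictures: tray, timer, jar, green, lever, rack
for n,(u0,u1,v0,v1) in dict(tray=(148,225,170,255),timer=(225,252,178,215),green=(262,292,188,220),lever=(325,372,175,220),rack=(368,470,160,220)).items():
    f=lambda a,b:np.abs(a['frame'][v0:v1,u0:u1].astype(float)-b['frame'][v0:v1,u0:u1]).mean().round(1)
    print(n,'vs t3',f(t9,t0),'vs t7',f(t9,t7))
cv2.imwrite('pics/v9.png',np.vstack([cv2.resize(w['frame'][:280,160:480,::-1],(560,300)),cv2.resize(t9['frame'][120:295,145:475,::-1],(560,297))]))
E
```

```text
end 80.5 [460.  50. 300.] w 0.001 F [ 0.2  0.1 -0. ]
tray vs t3 18.1 vs t7 0.4
timer vs t3 7.8 vs t7 0.3
green vs t3 7.4 vs t7 0.5
lever vs t3 35.6 vs t7 28.1
rack vs t3 22.5 vs t7 10.6
```

View pics/v9.png

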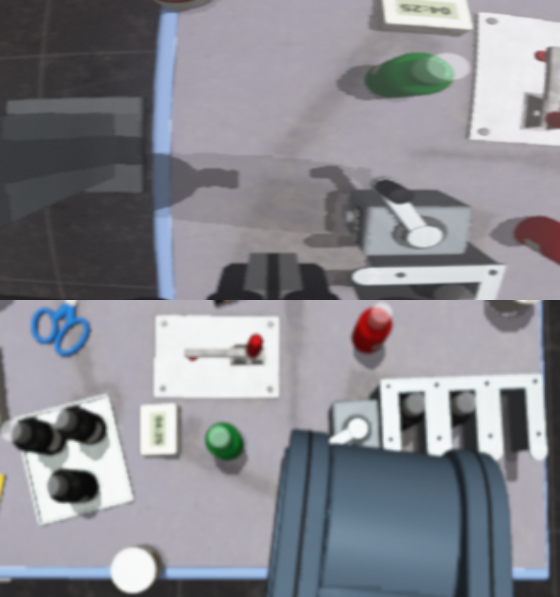

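The lever is back at rest in the wrist view, with the post at the same pixel as in the earlier view from this pose. The bottles are in place and the robot is free of everything.

```bash
python3 -c "
from h import *
print(finish_job())"
```

```text
the job is handed in; nothing more can be done
None
```

I finished the job and handed it in at about 80 s on the robot's clock; the hand-in gave no verdict.

- **Old bottles:** All three were slid out of the rack and released upright in the returns tray. The last top picture shows them inside the rim. The tray area is unchanged from the earlier picture.
- **Fresh bottles:** Only two were there. They went into the left and middle lanes and were pushed against the back wall. The wrist camera put them at rack x ≈ 18.7 mm and 17.1 mm, within the 11.5–26.5 mm allowed.
- **Middle-lane disagreement:** The camera read the middle bottle's y as about 4 mm, while the arm had placed it at about 0. Both are within the ±20 mm allowed.
- **Lever:** I swung it twice. On the first push it met a solid stop, but I could not tell the angle without knowing the finger depth. On the second push, two cameras read 1.09 and 1.06 rad while I held it. It then sprang back, and the last wrist picture shows it at rest.
- **Left alone:** The jar, timer and both look-alikes were not touched and look unmoved in the last pictures. I saw no grip slip.

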